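Snap the retaining clip into the tub turntable's spindle groove

ROBOT

A 7-joint arm with a two-finger parallel gripper is mounted at the origin on the work surface. World frame = base frame: x ahead of the robot, y to its left, z up, the work surface at z = 0. Lengths are in m, angles in rad, forces in N, time in s.
With the tool pointing down it reaches from about 0.4 to 0.85 m from the base axis. Payload 4.4 kg.
Tool frame: the origin (TCP) lies on the centre line of the jaws, within the pads' length; the fingertips stand 19 mm ahead of it and the grasp point (between the pads) is the TCP; z points along the fingers, y is the line along which they close (so a half turn about z gives the same grasp; the last joint's range is limited). The gripper opens to 94 mm and grips with 3 to 60 N. Pads are 16 mm wide; open, the fingers measure 119 mm over their backs; the gripper's body (75 mm by 177 mm) begins 78 mm behind the grasp point.
Start: joints at [1.244, 0.628, 0.038, 1.517, -0.027, 0.996, -0.02], TCP at [0.168, -0.628, 0.224] pointing down, gripper open.
Joint ranges: [-3.06, 3.06], [-0.37, 2.12], [-1.25, 1.32], [0.18, 2.47], [-1.1, 4.24], [0.23, 1.98], [-2.94, 2.94]. Speed limits (rad/s): [2.57, 2.57, 3.14, 3.14, 3.14, 3.14, 3.14].

INTERFACE

Orientations are given as a unit quaternion [x, y, z, w].
In Python, from bench import arm gives the robot as it stands.
- The arm moves only by the tool play_rows, never from a script. Its argument "series" is a list that holds one entry, the list of rows, each a list of 6 numbers: the shift along the tool's x, y, z as a fraction of full scale, then the turn, a rotation vector about the tool's x, y, z as a fraction of full scale. In form: [[[tx, ty, tz, wx, wy, wz], ...]]. A call has 1 to 12 rows; each row is the pose to reach, as a shift and turn from the pose commanded when the call began, along the tool's axes at that moment, turning the shorter way round; what a row does not reach only later rows make up. Full scale, the value 1, is 250 mm for a shift and 180 degrees for a turn. A row lasts 1/12 s, in which the tool goes at most 41.7 mm and 7.16 degrees, less where a joint would pass 70% of its speed; a pose out of reach is approached as far as the arm can. A call with a number of a shift or a turn outside -1 to 1 is refused whole. A call with a gripper value outside its range is refused whole. "gripper" is the opening, from -1 (shut) to 1 (fully open), set as the call begins (left out, the last holds). The fingers move at their own pace and stop on an object; "newtons" is the grip in N (left out, the last holds). Time passes only in rows, so rows that repeat a pose let the fingers close. It gives the time, the measured TCP pose, the force, the opening and the grip force at its end, in the units of the state.
- arm.sense(): the state, without advancing time (a new reading comes with each control period).
- arm.grab_frame(name): name is "scene" or "side" or "wrist"; returns the picture (480x640x3 uint8, blue, green, red); there is no depth.
- arm.get_calibration(name): a dict with "intrinsics" (3x3 intrinsics, pixels), "k1" (the pictures are not rectified: a ray, as slopes to the right and down, at radius r is drawn at 1 + k1 r^2 times it, then the intrinsics apply), "position" and "orientation" of the camera in the world. Camera axes: x right, y down, z forward; pixel columns grow to the right and rows downward; lengths in m; the calibration is good to about 2 mm. A picture is of the moment at which its call begins: read the wrist's pose just before it. get_calibration takes no time and is no camera call; for the wrist camera it gives the pose at the moment of the call.
- arm.close_job(): hands the job in; it is judged then, once.
The state is a dict: "time_s": time; "joint_positions": joint angles; "qvel": joint speeds; "effort": joint torques, N m; "tool_pos": TCP position; "eef_rot": TCP orientation; "ft_force": force on the tool from outside, world axes, zero at the start; "ft_torque": the same for the moment, N m; "width": finger opening in m; "grasp_force": force on a finger pad.
Only numpy, scipy, OpenCV 4.12 (cv2) and the standard library are available. Lean on these libraries where they do the work, as an engineer would, in place of code of your own. Each camera call takes 0.05 s, during which the arm holds its last target. There are 200 camera calls.

TASK

Pick up the smaller of the two C-shaped spring clips and press it sideways into the groove at the foot of the turntable's spindle until it snaps fully home, entering from the side opposite the key rib so that its mouth straddles the rib. Press gently: never push the clip against the stand with more than about 30 N. Let go of it, and leave the larger clip and the salad tubs alone.

Things in the scene. Friction and masses are not known exactly. Their poses are not given: they have to be found in the camera images.
- stand: Fixed turntable stand: dark steel foot (150 mm wide), white disc 190 mm across and 6 mm thick, steel spindle 32 mm thick upright in its centre. Origin on the spindle's axis at bench level, z up. A key rib 5 mm wide runs up the spindle, and through the groove, on this frame's +x side, out to 22 mm from the axis: the clip must enter moving along +x, within about 10 degrees.
- disc_low (a point): Fixed point on the spindle's axis, 60 mm above the bench: the LOWEST place of the disc's top face. Disc and spindle are set on a stiff screw at an unknown height, 0 to 40 mm above this point: find it by touch or eye. The spindle does not give; the disc floats on a spring: it gives about 1 mm under 7 N, then stops hard.
- groove_low (a point): Fixed point on the axis, 64 mm above the bench: mid-height of the groove if the disc is at its lowest (add the same unknown 0 to 40 mm). The groove lies right on the disc: 22 mm in diameter, 8 mm high, its lower side is the disc's top face. Above it the spindle is 32 mm thick, up to 50 mm over the disc.
- clip: The smaller clip, loose, flat on the bench: dark steel C, 6 mm thick, 40 mm wide, with a grey grip tab; about 50 g. Origin: centre of the C (on the spindle's axis when seated), at the underside; x points out of the mouth, z up. Pushed flat along x it takes about 10 N from 17 mm to 8 mm short of home, then snaps in; the bow of the C then stops it hard at the groove.
- clip_tab (a point): Centre of the clip's upright grey grip tab, 34 mm behind the clip's origin and 24 mm above its underside. The tab is 20 mm long (clip x), 12 mm wide (clip y) and stands from 6 to 42 mm above the underside: grip it across y. Pushing the clip home by the tab also presses its nose down on the disc, with about the same force.
- clip_mouth (a point): Middle of the clip's mouth, 12 mm ahead of its origin, 3 mm above the underside, between the front of its two round tips. Tips: 3.5 mm radius, centred 8.3 mm ahead of the origin and 11.9 mm to each side (gap 16.8 mm). Each arm springs out by up to 6 mm: enough to pass the 22 mm groove, not the 32 mm spindle.
- big_clip: Larger, stiff clip of the same shape for another stand, loose on the bench, about 56 mm wide, same grip tab (x from -49 to -29 mm). Origin and axes as for the clip. Does not fit; leave it alone.
- tub_a: Closed clear salad tub, 116 mm across the lid, 43 mm high, loose. Origin: centre of the underside. Leave alone.
- tub_b: Second closed clear salad tub, 116 mm across, 43 mm high, loose. Origin: centre of the underside. Leave alone.
There are look-alikes about, which are no part of the job. Leave any orange, pink or red look-alike of the clip alone.

How it is judged:
By the outcome, as a careful person would: the job done as asked, in the order asked, and still so for the second after the job is handed in, with the robot touching nothing.
It also fails if it takes over 48 s, if anything falls off the work surface, if the arm or the gripper's body presses on something with over 40 N, if the wrist force passes 120 N, or if a joint passes its speed limit or range.

## Working session

There is one attempt and no reset: what is moved stays moved. The work goes in short steps, Python scripts to look and compute and a tool call to move; the robot and the scene stay as the last step left them, time stands still between calls to the robot, and variables do not carry over. Pictures are saved under pics/ and viewed, at most 10 in all, crops included, and the job is handed in when it is done.

Besides the shell and the picture viewer there is one more tool, called after "Call:" in YAML: its name, and indented under it one key for each argument. play_rows: Moves the arm, as the interface text tells. Shift numbers are shares of 250 mm and turn numbers shares of 180 degrees, none past 1 either way. Its arguments: {"type":"object","properties":{"series":{"type":"array"},"gripper":{"type":"number"},"newtons":{"type":"number"}},"required":["series"]}

```bash
mkdir -p pics; ls
cat > h.py <<'E'
import numpy as np, cv2
from scipy.spatial.transform import Rotation as R
from bench import arm
def cam(name):
    c=arm.get_calibration(name); return c
def ray(c,px):
    K=np.array(c["intrinsics"],float); k=c["k1"]
    d=np.array([(px[0]-K[0,2])/K[0,0],(px[1]-K[1,2])/K[1,1]]); u=d.copy()
    for _ in range(30): u=d/(1+k*(u@u))
    v=R.from_quat(c["orientation"]).apply([u[0],u[1],1.0]) if np.size(c["orientation"])==4 else np.array(c["orientation"])@[u[0],u[1],1.0]
    return np.array(c["position"],float),v/np.linalg.norm(v)
def onplane(c,px,z):
    p,v=ray(c,px); return p+v*(z-p[2])/v[2]
def proj(c,X):
    q=R.from_quat(c["orientation"]).inv().apply(np.array(X,float)-np.array(c["position"]))
    u=q[:2]/q[2]; u=u*(1+c["k1"]*(u@u)); K=np.array(c["intrinsics"])
    return K[:2,:2]@u+K[:2,2]
def tri(obs):
    A=np.zeros((3,3));b=np.zeros(3)
    for c,px in obs:
        p,v=ray(c,px); M=np.eye(3)-np.outer(v,v); A+=M;b+=M@p
    x=np.linalg.solve(A,b)
    return x,[np.linalg.norm((np.eye(3)-np.outer(v,v))@(x-p)) for p,v in (ray(c,px) for c,px in obs)]
E
python3 - <<'E'
from h import *
s=arm.sense(); print(s)
for n in("scene","side"):
    print(n,cam(n)); cv2.imwrite(f"pics/{n}0.png",arm.grab_frame(n))
E
```

```text
pics
{'time_s': 0.0, 'joint_positions': array([ 1.24419878,  0.62933361,  0.03844524,  1.51834445, -0.02697625,
        0.99631496, -0.01999246]), 'qvel': array([ 1.76793853e-04,  3.77554450e-05, -1.17587423e-03,  5.20923919e-04,
       -2.78643192e-04, -9.84191545e-05,  5.69789645e-04]), 'effort': array([-8.88631748e-04, -5.49725890e+01,  1.14303298e+00, -1.86631984e+01,
       -5.22521872e-02,  2.36163090e-02,  1.47094133e-04]), 'tool_pos': array([ 0.1674606 , -0.62740665,  0.22356982]), 'eef_rot': array([ 9.91508489e-01,  1.30038576e-01, -1.44989773e-04, -9.29901181e-04]), 'ft_force': array([ 0.24147965, -0.1546786 ,  0.5074695 ]), 'ft_torque': array([ 0.02266895,  0.03415027, -0.01733673]), 'grasp_force': 0.0, 'width': 0.09406222383851104}
scene {'intrinsics': array([[576.09417469,   0.        , 317.14861842],
       [  0.        , 576.09417469, 243.85459701],
       [  0.        ,   0.        ,   1.        ]]), 'k1': -0.15815869483578968, 'position': array([ 1.13262965, -0.1078178 ,  0.91793572]), 'orientation': array([ 0.75581136,  0.57085305, -0.19338481, -0.2558873 ])}
side {'intrinsics': array([[519.65342293,   0.        , 319.37442716],
       [  0.        , 519.65342293, 240.07876907],
       [  0.        ,   0.        ,   1.        ]]), 'k1': -0.03667797533690653, 'position': array([0.44048042, 0.73519611, 0.65381078]), 'orientation': array([-0.0181886 ,  0.9123131 , -0.40868118,  0.01826688])}
```

View pics/scene0.png

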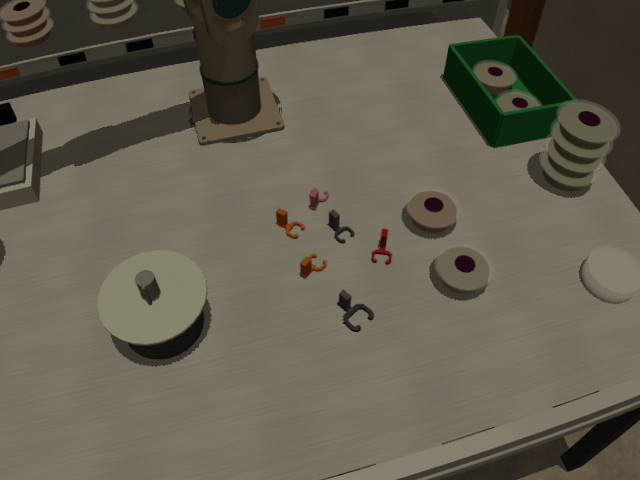

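View pics/side0.png

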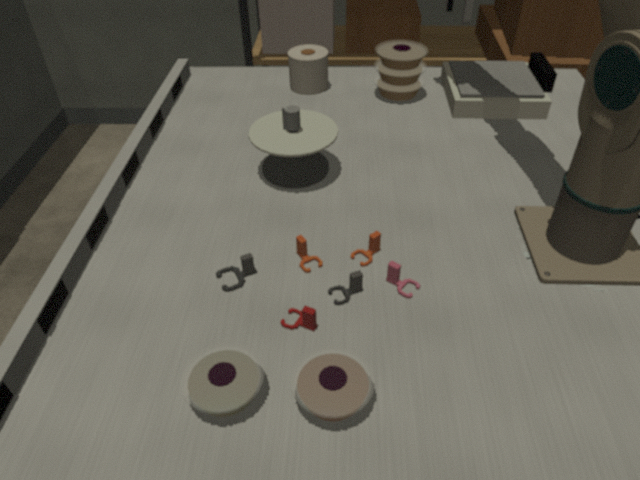

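The scene view has two dark steel clips: A with tab (334,220) and C (343,233), and B with tab (345,299) and C (358,315). The side view shows A at (347,289) and B at (236,272). The others are orange, pink or red look-alikes. A looks smaller, so it should be the clip. The stand's spindle is at (148,287) in scene and (291,119) in side. I'll crop to confirm, and measure.

Run:
```python
from h import *
S=cv2.imread("pics/scene0.png");D=cv2.imread("pics/side0.png")
cs,cd=cam("scene"),cam("side")
def crop(I,x,y,w,h,f): return cv2.resize(I[y:y+h,x:x+w],None,fx=f,fy=f,interpolation=cv2.INTER_CUBIC)
a=crop(S,310,200,80,60,5);b=crop(S,325,280,80,60,5)
c=crop(S,108,250,80,60,5);d=crop(D,250,90,80,60,5)
I=np.vstack([np.hstack([a,b]),np.hstack([c,d])]); cv2.imwrite("pics/c1.png",cv2.convertScaleAbs(I,alpha=1.6))
print("spindle top tri",tri([(cs,(146,277)),(cd,(291,110))]))
for n,ps,pd in(("A",(334,212),(356,274)),("B",(344,293),(248,257))): print(n,"tab top tri",tri([(cs,ps),(cd,pd)]))
for n,p in(("A",(343,233)),("B",(358,315))): print(n,onplane(cs,p,.006))
for n,p in(("A",(343,291)),("B",(231,278))): print(n,onplane(cd,p,.006))
```

```text
spindle top tri (array([ 0.5544231 , -0.23467972,  0.14574353]), [np.float64(0.0008685102859982439), np.float64(0.000868510285998295)])
A tab top tri (array([0.41985658, 0.13023697, 0.04066723]), [np.float64(0.0007378968473015316), np.float64(0.0007378968473014649)])
B tab top tri (array([0.60607547, 0.09236591, 0.03777865]), [np.float64(0.00023352967024252655), np.float64(0.00023352967024241816)])
A [0.44926725 0.14065855 0.006     ]
B [0.63932641 0.10982372 0.006     ]
A [0.44134267 0.1375993  0.006     ]
B [0.63655089 0.11311006 0.006     ]
```

View pics/c1.png

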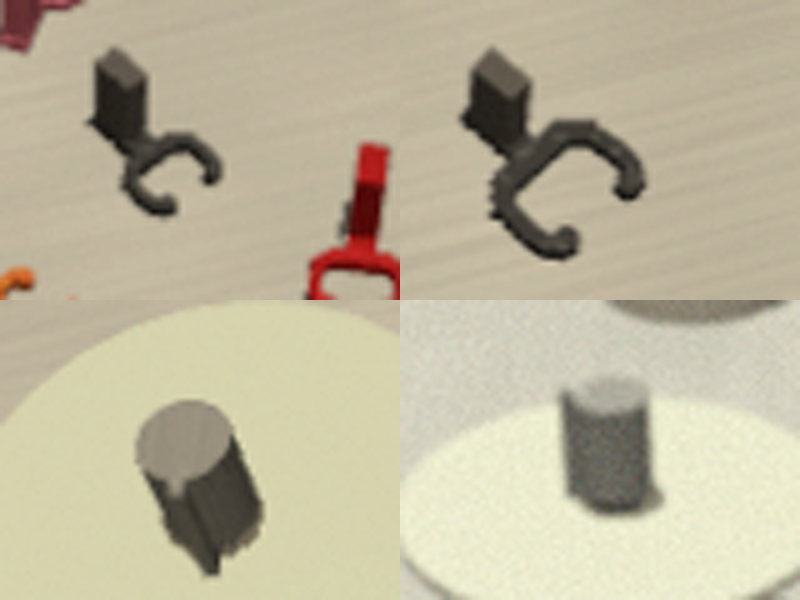

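The crop confirms it. A at scene (341,226) is the smaller dark C, 11° to 25° yaw; B at (354,308) is the larger one. The rib shows at the camera-facing (+x) side of the spindle: scene (143,288) at the top and (150,304) at its foot. Next I'll bring the wrist camera in for finer measurements.

```bash
cat >> h.py <<'E'
def rows(p,q=None):
    """numbers of a row for a world pose, from present pose"""
    s=arm.sense(); r=R.from_quat(s["eef_rot"])
    t=r.inv().apply(np.array(p)-s["tool_pos"])/.25
    w=(r.inv()*R.from_quat(q)).as_rotvec()/np.pi if q is not None else np.zeros(3)
    return np.round(np.r_[t,w],4)
def down(yaw): # tool x along yaw, z down
    return (R.from_euler('z',yaw)*R.from_euler('x',np.pi)).as_quat()
E
python3 - <<'E'
from h import *
s=arm.sense();c=cam("wrist");r=R.from_quat(s["eef_rot"])
print(c["intrinsics"],c["k1"],"cam in tool",r.inv().apply(c["position"]-s["tool_pos"]),(r.inv()*R.from_quat(c["orientation"])).as_matrix().round(3))
cs,cd=cam("scene"),cam("side")
rs=onplane(cs,(143.6,288),.146);cc=onplane(cs,(144.8,278),.146);print(rs,cc,np.degrees(np.arctan2(*(rs-cc)[1::-1])))
f1=onplane(cs,(150.4,304.4),.0958);f=f1-[.5544,-.2347,0];print(f1,np.degrees(np.arctan2(f[1],f[0])),np.hypot(*f[:2]))
f1=onplane(cd,(283.4,108),.146);print(f1)
print(rows([.45,-.24,.32],down(0)))
E
```

```text
[[432.63452376   0.         322.42188635]
 [  0.         432.63452376 235.24463575]
 [  0.           0.           1.        ]] -0.02054980011025605 cam in tool [ 0.07578904  0.00044111 -0.15946731] [[-0.    -0.965 -0.261]
 [ 1.    -0.    -0.001]
 [ 0.001 -0.261  0.965]]
[ 0.57425387 -0.24111938  0.146     ] [ 0.55507635 -0.23721456  0.146     ] -11.508925907262546
[ 0.57438016 -0.24177157  0.0958    ] -19.490373446458193 0.021194662084725258
[ 0.57140474 -0.24137851  0.146     ]
[ 1.4914e+00 -1.2068e+00 -3.8340e-01 -5.0000e-04  1.0000e-04  8.3000e-02]
```

Run:
```python
from h import *
print(rows([.36,-.43,.28]),rows([.555,-.235,.30],down(-.25)))
```

```text
[ 0.9477 -0.5651 -0.2244  0.      0.      0.    ] [ 1.9024e+00 -1.1178e+00 -3.0350e-01 -5.0000e-04  1.0000e-04  1.6260e-01]
```

Call:
play_rows:
  series:
    - [[0.948, -0.565, -0.22, 0, 0, 0.08], [0.948, -0.565, -0.22, 0, 0, 0.08], [0.948, -0.565, -0.22, 0, 0, 0.08], [0.948, -0.565, -0.22, 0, 0, 0.08], [0.948, -0.565, -0.22, 0, 0, 0.08], [0.948, -0.565, -0.22, 0, 0, 0.08], [0.948, -0.565, -0.22, 0, 0, 0.08]]

```text
time_s: 0.68
tool_pos: [0.3628, -0.4272, 0.2799]
eef_rot: [1.0, 0.006, 0.001, -0.001]
ft_force: [-0.2, -0.9, -0.4]
width: 0.0938
grasp_force: 0.0
```

Run:
```python
from h import *
print(arm.sense()["tool_pos"],rows([.555,-.235,.30],down(-.25)))
```

```text
[ 0.36284838 -0.42717614  0.27986216] [ 7.782e-01 -7.591e-01 -7.870e-02 -5.000e-04 -3.000e-04  8.360e-02]
```

Call:
play_rows:
  series:
    - [[0.778, -0.76, -0.08, 0, 0, 0.084], [0.778, -0.76, -0.08, 0, 0, 0.084], [0.778, -0.76, -0.08, 0, 0, 0.084], [0.778, -0.76, -0.08, 0, 0, 0.084], [0.778, -0.76, -0.08, 0, 0, 0.084], [0.778, -0.76, -0.08, 0, 0, 0.084], [0.778, -0.76, -0.08, 0, 0, 0.084], [0.778, -0.76, -0.08, 0, 0, 0.084], [0.778, -0.76, -0.08, 0, 0, 0.084]]

```text
time_s: 1.43
tool_pos: [0.5536, -0.2369, 0.2988]
eef_rot: [0.992, -0.125, -0.001, -0.0]
ft_force: [-0.4, -0.4, -0.1]
width: 0.0938
grasp_force: 0.0
```

```bash
cat >> h.py <<'E'
import pickle
def snap(n):
    s=arm.sense(); c=arm.get_calibration("wrist"); I=arm.grab_frame("wrist")
    cv2.imwrite(f"pics/{n}.png",I); pickle.dump((c,s),open(f"pics/{n}.pkl","wb")); return c,s,I
E
python3 - <<'E'
from h import *
c,s,I=snap("w1"); print(s["tool_pos"],s["qvel"].round(3),proj(c,[.555,-.235,.146]))
print(rows([.60,-.10,.30],down(-.25)),rows([.44,.135,.20],down(.3)))
E
```

```text
[ 0.55355037 -0.23692187  0.29881717] [ 0.046 -0.013  0.047  0.023  0.015 -0.     0.005] [319.25945342 222.71690699]
[ 4.530e-02 -5.857e-01 -4.800e-03  3.000e-04  5.000e-04 -1.300e-03] [-8.099e-01 -1.335e+00  3.958e-01  1.000e-04  5.000e-04 -1.764e-01]
```

View pics/w1.png

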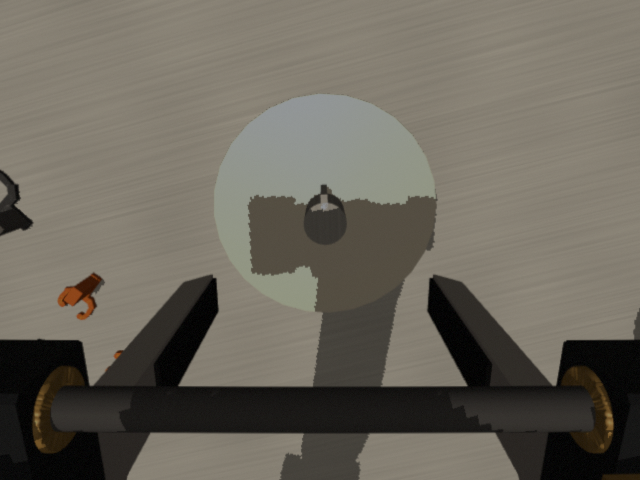

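The disc spans x 214–436 and y 94–312, and the spindle is at (325,215). The rib points straight up to (324,188), which is along tool +x at a yaw of about -14°. Next come a fit of the disc and an enlarged crop of the spindle.

Run:
```python
from h import *
from scipy.optimize import least_squares
I=cv2.imread("pics/w1.png");c,s=pickle.load(open("pics/w1.pkl","rb"))
G=cv2.GaussianBlur(I.astype(np.float32),(0,0),1.0)
P=[]
rr=np.arange(98,124,.25)
for a in np.radians(np.arange(0,360,2)):
    x=(325+rr*np.cos(a)).astype(np.float32)[None];y=(203+rr*np.sin(a)).astype(np.float32)[None]
    v=cv2.remap(G,x,y,cv2.INTER_LINEAR)[0]; g=np.linalg.norm(v[4:]-v[:-4],axis=1);k=g.argmax()
    if g[k]>8: P.append((x[0,k+2],y[0,k+2]))
P=np.array(P)
def f(q): return [(np.hypot(*(onplane(c,p,q[2])-[q[0],q[1],q[2]])[:2])-.095)*1e3 for p in P]
o=least_squares(f,[.555,-.235,.096],loss="soft_l1",f_scale=.5,x_scale=.01)
r=np.array(f(o.x));print(len(P),o.x,np.median(abs(r)))
C=I[165:265,265:385]; cv2.imwrite("pics/c2.png",cv2.convertScaleAbs(cv2.resize(C,None,fx=5,fy=5,interpolation=cv2.INTER_CUBIC),alpha=1.8))
```

```text
153 [ 0.55285959 -0.23888345  0.09537121] 0.2910609982507001
```

View pics/c2.png

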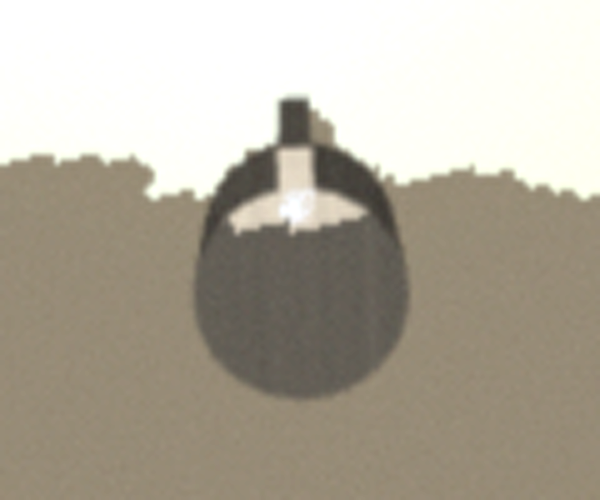

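Run:
```python
from h import *
c,s=pickle.load(open("pics/w1.pkl","rb"))
a=onplane(c,(325.3,223.6),.1455)
for px,z in(((324.2,194.6),.1455),((323.9,184.6),.0955)):
    t=onplane(c,px,z); 
    for o in (a[:2],np.array([.5529,-.2389])):
        d=t[:2]-o;print(t,o,np.degrees(np.arctan2(d[1],d[0])),np.hypot(*d))
cs=cam("scene");print(proj(cs,[.5529,-.2389,.1455]))
print(rows([.44,.135,.25],down(.3)))
```

```text
[ 0.57443363 -0.24375085  0.1455    ] [ 0.55311459 -0.23914775] -12.183979953600295 0.021810316867872836
[ 0.57443363 -0.24375085  0.1455    ] [ 0.5529 -0.2389] -12.695034605606038 0.022073237709172296
[ 0.57430138 -0.24363632  0.0955    ] [ 0.55311459 -0.23914775] -11.961640271620077 0.0216570422284086
[ 0.57430138 -0.24363632  0.0955    ] [ 0.5529 -0.2389] -12.47894046037164 0.021919212402644488
[143.73499781 277.33829097]
[-8.1020e-01 -1.3348e+00  1.9580e-01  1.0000e-04  5.0000e-04 -1.7640e-01]
```

The spindle axis is at (0.5530,-0.2390), the rib yaw is -12.3° with a radius of 22 mm (matches the text), and the disc top is at 0.0955 in two independent measurements. Moving to the clip.

Call:
play_rows:
  series:
    - [[-0.4, -0.67, 0.1, 0, 0, -0.09], [-0.4, -0.67, 0.1, 0, 0, -0.09], [-0.4, -0.67, 0.1, 0, 0, -0.09], [-0.4, -0.67, 0.1, 0, 0, -0.09], [-0.4, -0.67, 0.1, 0, 0, -0.09], [-0.4, -0.67, 0.1, 0, 0, -0.09], [-0.4, -0.67, 0.1, 0, 0, -0.09]]

```text
time_s: 2.07
tool_pos: [0.4972, -0.0518, 0.2746]
eef_rot: [1.0, 0.014, -0.0, 0.0]
ft_force: [0.1, -0.9, 0.2]
width: 0.0938
grasp_force: 0.0
```

Run:
```python
from h import *
print(arm.sense()["tool_pos"],rows([.44,.135,.22],down(.3)))
```

```text
[ 0.49715496 -0.0517626   0.27456633] [-2.069e-01 -7.534e-01  2.180e-01  1.000e-04  2.000e-04 -8.630e-02]
```

Call:
play_rows:
  series:
    - [[-0.207, -0.753, 0.218, 0, 0, -0.086], [-0.207, -0.753, 0.218, 0, 0, -0.086], [-0.207, -0.753, 0.218, 0, 0, -0.086], [-0.207, -0.753, 0.218, 0, 0, -0.086], [-0.207, -0.753, 0.218, 0, 0, -0.086], [-0.207, -0.753, 0.218, 0, 0, -0.086], [-0.207, -0.753, 0.218, 0, 0, -0.086], [-0.207, -0.753, 0.218, 0, 0, -0.086]]

```text
time_s: 2.73
tool_pos: [0.4425, 0.1327, 0.2202]
eef_rot: [0.989, 0.147, 0.0, 0.001]
ft_force: [-0.1, -0.5, -0.6]
width: 0.0939
grasp_force: 0.0
```

Run:
```python
from h import *
c,s,I=snap("w2"); print(s["tool_pos"],s["qvel"].round(3))
cv2.imwrite("pics/c3.png",cv2.convertScaleAbs(cv2.resize(I[60:340,140:500],None,fx=2,fy=2,interpolation=cv2.INTER_CUBIC),alpha=1.8))
```

```text
[0.44249982 0.13272885 0.22015377] [ 0.018 -0.006  0.007 -0.002 -0.004 -0.001 -0.004]
```

View pics/c3.png

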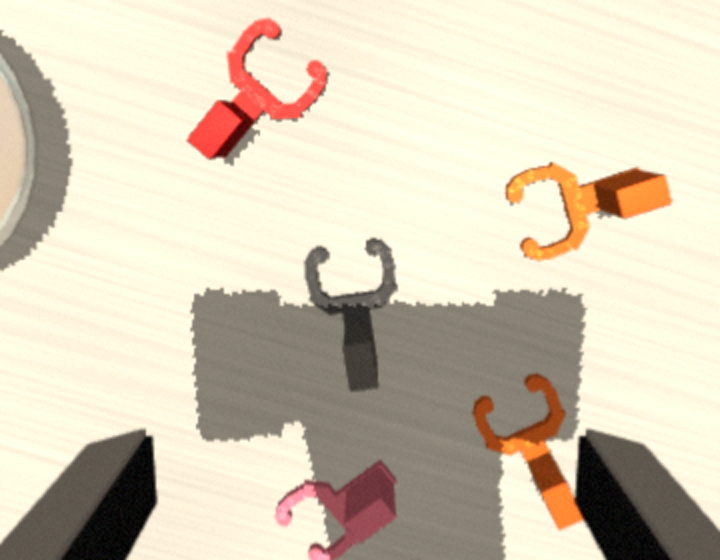

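In the crop, the small dark C has tips at (319,255) and (374,247), and the tab top is centred on (362,367). The red, orange and pink look-alikes are around it, with the dark orange one 43 mm or more to the right, so I'll use a narrow opening.

Run:
```python
from h import *
c,s=pickle.load(open("pics/w2.pkl","rb"));cs,cd=cam("scene"),cam("side")
f=lambda x,y:(140+x/2,60+y/2)
print(tri([(c,f(362,367)),(cs,(334,213.6)),(cd,(356,274))]))
print(tri([(c,f(362,367)),(cs,(334,213.6))]))
t=onplane(c,f(362,367),.042)
q=[onplane(c,f(*p),.042) for p in((346,349),(374,345),(379,387),(349,391))]
print(np.linalg.norm(np.diff(q+[q[0]],axis=0),axis=1),np.mean(q,0))
a,b=onplane(c,f(319,255),.006),onplane(c,f(374,247),.006)
m=(a+b)/2;d=m-t;print(a,b,np.linalg.norm(a-b),t,"sep",np.hypot(*d[:2]),"yaw",np.degrees(np.arctan2(d[1],d[0])),np.degrees(np.arctan2(*(np.array([1,-1])*(a-b)[:2]))))
yaw=np.arctan2(d[1],d[0])
g=t.copy();
print(rows([g[0],g[1],.07],down(yaw)),rows([g[0],g[1],.030],down(yaw)))
```

```text
(array([0.42038795, 0.12814572, 0.03817723]), [np.float64(0.0015928565710782853), np.float64(0.0014383741704221112), np.float64(0.00024061321218741093)])
(array([0.42106291, 0.12796814, 0.03951481]), [np.float64(0.0014696485739994394), np.float64(0.0014696485739992943)])
[0.0114287  0.01787783 0.01239174 0.0178346 ] [0.42041272 0.1268082  0.042     ]
[0.45391863 0.15653279 0.006     ] [0.46417806 0.13468542 0.006     ] 0.024136354324198948 [0.42087409 0.12694935 0.042     ] sep 0.04249070689262956 yaw 26.049605607137146 -154.84546540377877
[-9.01e-02 -4.70e-03  6.01e-01  5.00e-04 -2.00e-04 -5.13e-02] [-9.02e-02 -5.00e-03  7.61e-01  5.00e-04 -2.00e-04 -5.13e-02]
```

Call:
play_rows:
  series:
    - [[-0.09, -0.005, 0.3, 0, 0, -0.049], [-0.09, -0.005, 0.5, 0, 0, -0.049], [-0.09, -0.005, 0.5, 0, 0, -0.049], [-0.09, -0.005, 0.5, 0, 0, -0.049], [-0.09, -0.005, 0.5, 0, 0, -0.049]]
  gripper: -0.23

```text
time_s: 3.2
tool_pos: [0.4187, 0.1275, 0.0939]
eef_rot: [0.975, 0.223, -0.002, 0.001]
ft_force: [0.6, -0.1, -0.2]
width: 0.0642
grasp_force: 0.0
```

Run:
```python
from h import *
s=arm.sense();print(s["tool_pos"],s["width"],rows([.4208,.1270,.028],down(np.radians(25.7))))
```

```text
[0.41868176 0.1275442  0.09385983] 0.06423753107603997 [8.000e-03 5.500e-03 2.634e-01 2.000e-04 1.600e-03 2.000e-04]
```

Call:
play_rows:
  series:
    - [[0, 0, 0, 0, 0, 0], [0, 0, 0, 0, 0, 0], [0, 0, 0, 0, 0, 0], [0, 0, 0, 0, 0, 0], [0, 0, 0, 0, 0, 0]]

```text
time_s: 3.62
tool_pos: [0.4204, 0.1303, 0.0963]
eef_rot: [0.975, 0.224, 0.002, -0.0]
ft_force: [-0.2, 0.0, -0.1]
width: 0.0368
grasp_force: 0.0
```

Run:
```python
from h import *
s=arm.sense();print(s["tool_pos"],s["width"],rows([.4208,.1270,.028],down(np.radians(25.7))))
```

```text
[0.42037429 0.1302688  0.09633258] 0.03681023934323118 [-5.000e-03  1.240e-02  2.733e-01  1.000e-04 -1.000e-03  1.200e-03]
```

Call:
play_rows:
  series:
    - [[-0.005, 0.0124, 0.14, 0, 0, 0.001], [-0.005, 0.0124, 0.22, 0, 0, 0.001], [-0.005, 0.0124, 0.273, 0, 0, 0.001], [-0.005, 0.0124, 0.273, 0, 0, 0.001], [-0.005, 0.0124, 0.273, 0, 0, 0.001], [-0.005, 0.0124, 0.273, 0, 0, 0.001]]

```text
time_s: 4.12
tool_pos: [0.4197, 0.1266, 0.027]
eef_rot: [0.975, 0.223, -0.0, -0.0]
ft_force: [0.1, -0.4, -1.0]
width: 0.0359
grasp_force: 0.0
```

Call:
play_rows:
  series:
    - [[0, 0, 0, 0, 0, 0], [0, 0, 0, 0, 0, 0], [0, 0, 0, 0, 0, 0], [0, 0, 0, 0, 0, 0], [0, 0, 0, 0, 0, 0], [0, 0, 0, 0, 0, 0]]
  gripper: -1
  newtons: 50

```text
time_s: 4.62
tool_pos: [0.4199, 0.1268, 0.0271]
eef_rot: [0.975, 0.223, 0.0, 0.0]
ft_force: [-0.4, 0.5, 6.1]
width: 0.0115
grasp_force: 50.0
```

Run:
```python
from h import *
s=arm.sense();print(s["time_s"],s["tool_pos"],s["width"],s["grasp_force"],s["ft_force"])
```

```text
4.6167 [0.41985288 0.12676146 0.02714211] 0.011477542070129678 49.997279047966 [-0.40027127  0.4947562   6.11408653]
```

Gripped: opening 11.5 mm, tab held. Lifting, then travelling.

Call:
play_rows:
  series:
    - [[0, 0, -0.05, 0, 0, 0], [0, 0, -0.15, 0, 0, 0], [0, 0, -0.3, 0, 0, 0], [0, 0, -0.45, 0, 0, 0], [0, 0.15, -0.6, 0, 0, 0], [0.05, 0.3, -0.6, 0, 0, 0], [0.05, 0.45, -0.6, 0, 0, 0.05], [0.05, 0.55, -0.6, 0, 0, 0.1], [0.05, 0.55, -0.6, 0, 0, 0.1], [0.05, 0.55, -0.6, 0, 0, 0.1], [0.05, 0.55, -0.6, 0, 0, 0.1]]

```text
time_s: 5.53
tool_pos: [0.49, 0.0086, 0.1765]
eef_rot: [0.998, 0.069, -0.0, -0.0]
ft_force: [0.7, 0.6, -0.2]
width: 0.0116
grasp_force: 50.0
```

Run:
```python
from h import *
c,s,I=snap("w3");print(s["tool_pos"],s["width"],s["ft_force"])
y=np.radians(-12.3);e=np.array([np.cos(y),np.sin(y)])
p=np.array([.5530,-.2390])-e*(.0349+.055)
print(p,rows([*p,.160],down(y)))
r=R.from_quat(s["eef_rot"])
for v in((.0349+.0083,.0119,.0211),(.0349+.0083,-.0119,.0211)): print(proj(c,s["tool_pos"]+r.apply(v)))
cv2.imwrite("pics/c4.png",cv2.convertScaleAbs(cv2.resize(I[160:460,170:470],None,fx=2,fy=2,interpolation=cv2.INTER_CUBIC),alpha=1.8))
```

```text
[0.48999086 0.00858316 0.1765431 ] 0.01157641159845405 [ 0.71648939  0.60751803 -0.16576883]
[ 0.4651636  -0.21984857] [-2.247e-01  8.939e-01  6.590e-02 -2.000e-04  3.000e-04  1.125e-01]
[349.91027826 198.25359599]
[293.59944124 198.27112378]
```

View pics/c4.png

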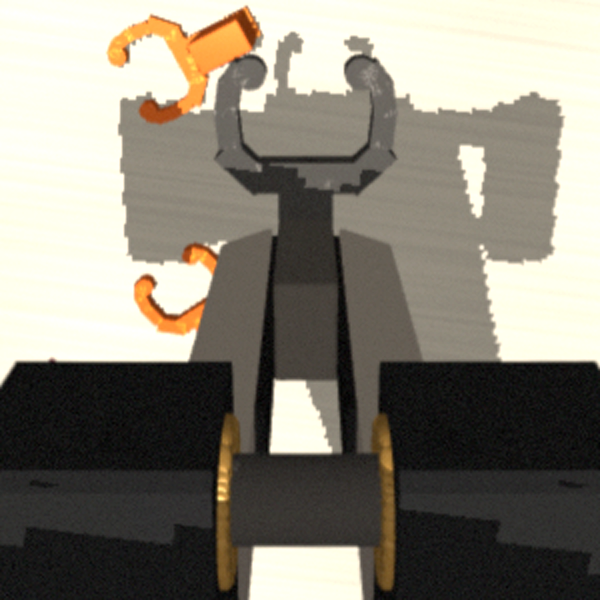

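The clip is held squarely: tips at px (294,196) and (350,196), and the predicted row was 198. That puts the origin about 35.4 mm ahead of the TCP. Going to the approach point.

Call:
play_rows:
  series:
    - [[-0.224, 0.12, 0, 0, 0, 0.03], [-0.224, 0.25, 0, 0, 0, 0.06], [-0.224, 0.4, 0, 0, 0, 0.09], [-0.224, 0.55, 0, 0, 0, 0.1125], [-0.224, 0.7, 0, 0, 0, 0.1125], [-0.224, 0.82, 0.03, 0, 0, 0.1125], [-0.224, 0.894, 0.066, 0, 0, 0.1125], [-0.224, 0.894, 0.066, 0, 0, 0.1125], [-0.224, 0.894, 0.066, 0, 0, 0.1125], [-0.224, 0.894, 0.066, 0, 0, 0.1125], [-0.224, 0.894, 0.066, 0, 0, 0.1125]]

```text
time_s: 6.5
tool_pos: [0.4655, -0.2184, 0.1606]
eef_rot: [0.994, -0.107, 0.0, -0.0]
ft_force: [-0.6, 0.3, -0.4]
width: 0.0116
grasp_force: 50.0
```

```bash
cat > rel.py <<'E'
from h import *
s=arm.sense();r=R.from_quat(s["eef_rot"])
y=np.radians(-12.3);e=np.array([np.cos(y),np.sin(y)]);n=np.array([-e[1],e[0]])
d=s["tool_pos"][:2]+e*.0354-[.5530,-.2390]
f=s["ft_force"]
print("t",s["time_s"],"along mm",d@e*1e3,"lat(left) mm",d@n*1e3,"z",s["tool_pos"][2],"yaw",np.degrees(np.arctan2(*r.as_matrix()[1::-1,0])),"toolz",r.as_matrix()[:,2].round(4),"F along/lat/z",f[:2]@e,f[:2]@n,f[2],"w",s["width"])
h=np.array([.5530,-.2390])-e*.0354
print("to approach",rows([*(h-e*.045),.1250],down(y)))
E
python3 rel.py
```

```text
t 6.5 along mm -54.47684864507476 lat(left) mm 1.4524956726411422 z 0.16059752494531246 yaw -12.275313682525853 toolz [ 3.e-04  9.e-04 -1.e+00] F along/lat/z -0.6967845145640683 0.15577637578077352 -0.39745695834273104 w 0.011602262405333527
to approach [ 3.790e-02  6.000e-03  1.424e-01 -3.000e-04 -0.000e+00  1.000e-04]
```

Call:
play_rows:
  series:
    - [[0.02, 0.006, 0.07, 0, 0, 0], [0.038, 0.006, 0.12, 0, 0, 0], [0.038, 0.006, 0.13, 0, 0, 0], [0.038, 0.006, 0.138, 0, 0, 0], [0.038, 0.006, 0.142, 0, 0, 0], [0.038, 0.006, 0.142, 0, 0, 0], [0.038, 0.006, 0.142, 0, 0, 0], [0.038, 0.006, 0.142, 0, 0, 0]]

```text
time_s: 7.17
tool_pos: [0.4744, -0.2242, 0.1253]
eef_rot: [0.994, -0.109, 0.0, 0.0]
ft_force: [-1.0, 1.7, 2.8]
width: 0.0115
grasp_force: 50.0
```

```bash
python3 rel.py
```

```text
t 7.1667 along mm -44.557550842145524 lat(left) mm -2.2940815901232634 z 0.12526953027654214 yaw -12.50130272428 toolz [ 9.e-04 -2.e-04 -1.e+00] F along/lat/z -1.3125984730538758 1.4152117540452143 2.8293804827695603 w 0.011486228532436547
to approach [-0.0018 -0.0092  0.0011 -0.     -0.0003 -0.0011]
```

Call:
play_rows:
  series:
    - [[0, -0.008, 0, 0, 0, 0], [0, -0.008, 0, 0, 0, 0], [0, -0.008, 0, 0, 0, 0], [0, -0.008, 0, 0, 0, 0]]

```text
time_s: 7.5
tool_pos: [0.4748, -0.2231, 0.125]
eef_rot: [0.994, -0.109, 0.0, 0.0]
ft_force: [0.6, -1.7, 2.8]
width: 0.0118
grasp_force: 50.0
```

```bash
python3 rel.py
```

```text
t 7.5 along mm -44.40595871346019 lat(left) mm -1.114662834502912 z 0.12500453776488926 yaw -12.5421169018389 toolz [ 8.e-04 -9.e-04 -1.e+00] F along/lat/z 0.9568797345569067 -1.5215141605644034 2.8307166974754723 w 0.011806254410998297
to approach [-0.0024 -0.0044  0.      0.0002 -0.0003 -0.0013]
```

Call:
play_rows:
  series:
    - [[0, -0.004, 0.004, 0, 0, 0.001], [0, -0.004, 0.004, 0, 0, 0.001], [0, -0.004, 0.004, 0, 0, 0.001]]

```text
time_s: 7.75
tool_pos: [0.4748, -0.2228, 0.1245]
eef_rot: [0.994, -0.111, 0.0, 0.001]
ft_force: [-1.6, -2.7, 8.9]
width: 0.0114
grasp_force: 50.0
```

```bash
python3 rel.py
```

```text
t 7.75 along mm -44.408189938806274 lat(left) mm -0.8282857915109642 z 0.12449670598108942 yaw -12.74192036888256 toolz [ 6.0e-04 -2.1e-03 -1.0e+00] F along/lat/z -1.029063577283004 -2.987011776559555 8.937953659275696 w 0.011373022889228975
to approach [-0.0024 -0.0033 -0.002   0.0006 -0.0003 -0.0025]
```

Call:
play_rows:
  series:
    - [[0, 0, -0.01, 0, 0, 0], [0, 0, -0.012, 0, 0, 0], [0, 0, -0.012, 0, 0, 0], [0, 0, -0.012, 0, 0, 0]]

```text
time_s: 8.08
tool_pos: [0.4745, -0.2209, 0.1263]
eef_rot: [0.994, -0.11, -0.0, -0.0]
ft_force: [-0.1, 0.6, 0.2]
width: 0.0116
grasp_force: 50.0
```

```bash
python3 rel.py
```

```text
t 8.0833 along mm -45.173466771519756 lat(left) mm 1.003901015300698 z 0.12633236947066545 yaw -12.668605206850431 toolz [-7.e-04  8.e-04 -1.e+00] F along/lat/z -0.23736426096616414 0.5270604742946017 0.21092543322220747 w 0.011564586676069426
to approach [ 0.0007  0.004   0.0053 -0.0002  0.0003 -0.002 ]
```

Touch found the disc: 2.8 N at TCP z 0.1250 and 8.9 N at 0.1245, so first contact is at about 0.1254. I'm now about 0.9 mm clear of it. Next is to settle and read again.

Call:
play_rows:
  series:
    - [[0, 0.003, 0, 0, 0, -0.002], [0, 0.003, 0, 0, 0, -0.002], [0, 0.003, 0, 0, 0, -0.002], [0, 0.003, 0, 0, 0, -0.002], [0, 0.003, 0, 0, 0, -0.002]]

```text
time_s: 8.5
tool_pos: [0.4746, -0.2221, 0.1267]
eef_rot: [0.994, -0.107, -0.0, -0.0]
ft_force: [-0.1, -0.1, -0.1]
width: 0.0119
grasp_force: 50.0
```

```bash
python3 rel.py
python3 - <<'E'
from h import *
c,s,I=snap("w4")
cv2.imwrite("pics/c5.png",cv2.convertScaleAbs(cv2.resize(I[60:360,170:470],None,fx=2,fy=2,interpolation=cv2.INTER_CUBIC),alpha=1.8))
E
python3 rel.py
```

```text
t 8.5 along mm -44.82281732545864 lat(left) mm -0.19556960580406624 z 0.12668747071082342 yaw -12.330247559407647 toolz [-1.e-04  1.e-04 -1.e+00] F along/lat/z -0.1098104943400623 -0.07985875240195367 -0.0811205165850164 w 0.01188164733518208
to approach [-0.0007 -0.0008  0.0068 -0.      0.     -0.0002]
t 8.55 along mm -44.8037801826596 lat(left) mm -0.20765835836659452 z 0.12669104256742872 yaw -12.32919091749353 toolz [-1.e-04  1.e-04 -1.e+00] F along/lat/z 0.3839309276742253 0.8129512219353576 -0.572663065251952 w 0.011548571575792416
to approach [-0.0008 -0.0008  0.0068 -0.      0.     -0.0002]
```

View pics/c5.png

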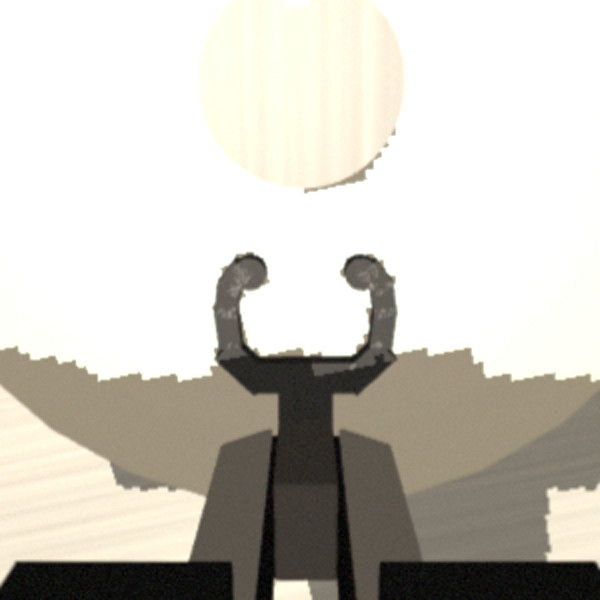

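The view shows the clip centred on the spindle: tip mid column 304 against spindle 301 (0.5 mm), and the rib points away from the clip. Now advancing.

Call:
play_rows:
  series:
    - [[0.02, -0.002, 0.002, 0, 0, 0], [0.045, -0.002, 0.002, 0, 0, 0], [0.06, -0.002, 0.002, 0, 0, 0], [0.07, -0.002, 0.002, 0, 0, 0], [0.08, -0.002, 0.002, 0, 0, 0], [0.08, -0.002, 0.002, 0, 0, 0], [0.08, -0.002, 0.002, 0, 0, 0], [0.08, -0.002, 0.002, 0, 0, 0]]

```text
time_s: 9.22
tool_pos: [0.494, -0.2259, 0.1262]
eef_rot: [0.994, -0.107, -0.0, -0.0]
ft_force: [-0.5, 0.7, 0.2]
width: 0.0119
grasp_force: 50.0
```

```bash
python3 rel.py
```

```text
t 9.2167 along mm -25.047869913774893 lat(left) mm 0.23263891501521405 z 0.1261582576830606 yaw -12.331445529036017 toolz [-4.e-04  1.e-04 -1.e+00] F along/lat/z -0.5968375965814147 0.614745925703356 0.20277170476923878 w 0.01192518387491559
to approach [-0.0798  0.001   0.0047  0.      0.0001 -0.0002]
```

Call:
play_rows:
  series:
    - [[0.006, 0, 0, 0, 0, 0], [0.012, 0, 0, 0, 0, 0], [0.018, 0, 0, 0, 0, 0], [0.024, 0, 0, 0, 0, 0], [0.024, 0, 0, 0, 0, 0], [0.024, 0, 0, 0, 0, 0]]

```text
time_s: 9.72
tool_pos: [0.5002, -0.2272, 0.1262]
eef_rot: [0.994, -0.107, 0.0, -0.0]
ft_force: [-0.4, 0.2, -0.0]
width: 0.0117
grasp_force: 50.0
```

```bash
python3 rel.py
```

```text
t 9.7167 along mm -18.706244626240878 lat(left) mm 0.2872781796550653 z 0.12622912187996396 yaw -12.326181253953724 toolz [ 0.  0. -1.] F along/lat/z -0.4447556763379429 0.08892128525696223 -0.02912107593742247 w 0.01172981481849662
to approach [-1.052e-01  1.200e-03  4.900e-03 -0.000e+00 -0.000e+00 -1.000e-04]
```

There's no contact at -18.7 mm, where the 32 mm spindle would already block a clip held too high, so the tips are inside the groove. Pressing on in small steps.

Call:
play_rows:
  series:
    - [[0.006, 0, 0, 0, 0, 0], [0.012, 0, 0, 0, 0, 0], [0.016, 0, 0, 0, 0, 0], [0.016, 0, 0, 0, 0, 0]]

```text
time_s: 10.05
tool_pos: [0.5034, -0.2278, 0.126]
eef_rot: [0.994, -0.107, -0.001, -0.0]
ft_force: [-1.1, 0.0, -0.5]
width: 0.0117
grasp_force: 50.0
```

```bash
python3 rel.py
```

```text
t 10.05 along mm -15.460818915201699 lat(left) mm 0.32990805513228316 z 0.12600045309936175 yaw -12.32782311596395 toolz [-1.6e-03  5.0e-04 -1.0e+00] F along/lat/z -1.0323321090781914 -0.2139562671928242 -0.4771775931596707 w 0.011700496021775295
to approach [-0.1181  0.0014  0.0042 -0.      0.0005 -0.0002]
```

Call:
play_rows:
  series:
    - [[0.006, 0, 0, 0, 0, 0], [0.012, 0, 0, 0, 0, 0], [0.012, 0, 0, 0, 0, 0], [0.012, 0, 0, 0, 0, 0]]

```text
time_s: 10.38
tool_pos: [0.5051, -0.2283, 0.1257]
eef_rot: [0.994, -0.107, -0.002, -0.0]
ft_force: [-6.2, 1.0, 0.2]
width: 0.0118
grasp_force: 50.0
```

```bash
python3 rel.py
```

```text
t 10.3833 along mm -13.709255370001959 lat(left) mm 0.22997042733390688 z 0.12567190678250892 yaw -12.33488694482485 toolz [-3.9e-03  9.0e-04 -1.0e+00] F along/lat/z -6.249008470744916 -0.2884159399952744 0.22011155198092458 w 0.011769883711135118
to approach [-0.1252  0.001   0.0032 -0.      0.0013 -0.0002]
```

Call:
play_rows:
  series:
    - [[0.006, 0, 0, 0, 0, 0], [0.012, 0, 0, 0, 0, 0], [0.012, 0, 0, 0, 0, 0]]

```text
time_s: 10.63
tool_pos: [0.509, -0.2291, 0.1259]
eef_rot: [0.994, -0.107, -0.001, -0.0]
ft_force: [-3.2, 1.0, -0.0]
width: 0.0117
grasp_force: 50.0
```

```bash
python3 rel.py
```

```text
t 10.6333 along mm -9.700829985472984 lat(left) mm 0.2661097221180564 z 0.12594435182122687 yaw -12.3319215322343 toolz [-1.9e-03  5.0e-04 -1.0e+00] F along/lat/z -3.3066110815354026 0.34464678067126153 -0.017287353578932407 w 0.011669772651730574
to approach [-0.1412  0.0011  0.0041 -0.      0.0006 -0.0002]
```

Call:
play_rows:
  series:
    - [[0.004, 0, 0, 0, 0, 0], [0.008, 0, 0, 0, 0, 0], [0.008, 0, 0, 0, 0, 0]]

```text
time_s: 10.88
tool_pos: [0.5131, -0.23, 0.1264]
eef_rot: [0.994, -0.107, 0.001, 0.0]
ft_force: [-0.6, 1.4, -0.9]
width: 0.0114
grasp_force: 50.0
```

```bash
python3 rel.py
```

```text
t 10.8833 along mm -5.497537123873499 lat(left) mm 0.29510274933536196 z 0.12642050673656413 yaw -12.321698830892599 toolz [ 2.4e-03 -4.0e-04 -1.0e+00] F along/lat/z -0.9148982851285021 1.1971335477991718 -0.9203201776816383 w 0.01144972747949659
to approach [-1.58e-01  1.20e-03  5.30e-03 -0.00e+00 -8.00e-04 -1.00e-04]
```

It passed the peak; now pulling in. Continuing to the hard stop in small steps.

Call:
play_rows:
  series:
    - [[0.006, 0, 0, 0, 0, 0], [0.012, 0, 0, 0, 0, 0], [0.012, 0, 0, 0, 0, 0]]

```text
time_s: 11.13
tool_pos: [0.5172, -0.2308, 0.1268]
eef_rot: [0.994, -0.107, 0.002, 0.0]
ft_force: [1.2, -0.0, -1.3]
width: 0.0116
grasp_force: 50.0
```

```bash
python3 rel.py
```

```text
t 11.1333 along mm -1.2835858152240975 lat(left) mm 0.3458320231415666 z 0.12684343573707332 yaw -12.315648430011429 toolz [ 4.6e-03 -9.0e-04 -1.0e+00] F along/lat/z 1.1734463587109578 0.25467376851771756 -1.305010350797951 w 0.011623949894992791
to approach [-1.749e-01  1.400e-03  6.500e-03 -0.000e+00 -1.500e-03 -1.000e-04]
```

Call:
play_rows:
  series:
    - [[0.004, 0, 0, 0, 0, 0], [0.008, 0, 0, 0, 0, 0], [0.008, 0, 0, 0, 0, 0]]

```text
time_s: 11.38
tool_pos: [0.5179, -0.231, 0.1265]
eef_rot: [0.994, -0.107, 0.001, 0.0]
ft_force: [2.4, -1.2, -0.6]
width: 0.0122
grasp_force: 50.0
```

```bash
python3 rel.py
```

```text
t 11.3833 along mm -0.5437918971142351 lat(left) mm 0.3205269661064383 z 0.12653313810725095 yaw -12.320924808096732 toolz [ 2.3e-03 -4.0e-04 -1.0e+00] F along/lat/z 2.638819032968593 -0.6499002227885227 -0.588588073657627 w 0.012247581895147009
to approach [-1.778e-01  1.300e-03  5.700e-03 -0.000e+00 -7.000e-04 -1.000e-04]
```

Call:
play_rows:
  series:
    - [[0.004, 0, 0, 0, 0, 0], [0.008, 0, 0, 0, 0, 0], [0.008, 0, 0, 0, 0, 0]]

```text
time_s: 11.63
tool_pos: [0.519, -0.2312, 0.1263]
eef_rot: [0.994, -0.107, 0.0, -0.0]
ft_force: [1.5, 0.2, -0.6]
width: 0.0119
grasp_force: 50.0
```

```bash
python3 rel.py
```

```text
t 11.6333 along mm 0.5064925834009942 lat(left) mm 0.3455219627659758 z 0.12627852908073167 yaw -12.324910475665659 toolz [ 5.e-04  0.e+00 -1.e+00] F along/lat/z 1.4301965444644371 0.5480146386391459 -0.58014963798224 w 0.01192562028314197
to approach [-1.82e-01  1.50e-03  5.00e-03 -0.00e+00 -1.00e-04 -1.00e-04]
```

Call:
play_rows:
  series:
    - [[0.004, 0, 0, 0, 0, 0], [0.004, 0, 0, 0, 0, 0], [0.004, 0, 0, 0, 0, 0]]

```text
time_s: 11.88
tool_pos: [0.5192, -0.2313, 0.126]
eef_rot: [0.994, -0.107, -0.0, -0.0]
ft_force: [0.8, 0.8, -0.1]
width: 0.0115
grasp_force: 50.0
```

```bash
python3 rel.py
```

```text
t 11.8833 along mm 0.7586164547319569 lat(left) mm 0.31627290904602534 z 0.12604461291789604 yaw -12.328014288780775 toolz [-9.e-04  3.e-04 -1.e+00] F along/lat/z 0.6019448938577107 0.9522315788592824 -0.099043132967575 w 0.0115478522868064
to approach [-0.183   0.0014  0.0044 -0.      0.0003 -0.0002]
```

Call:
play_rows:
  series:
    - [[0.004, 0, 0, 0, 0, 0], [0.008, 0, 0, 0, 0, 0], [0.008, 0, 0, 0, 0, 0]]

```text
time_s: 12.13
tool_pos: [0.5198, -0.2316, 0.1259]
eef_rot: [0.994, -0.107, -0.002, -0.0]
ft_force: [-3.8, 2.2, 2.2]
width: 0.0118
grasp_force: 50.0
```

```bash
python3 rel.py
```

```text
t 12.1333 along mm 1.3795541755616083 lat(left) mm 0.1547250318598768 z 0.12590962587820267 yaw -12.341223572481065 toolz [-3.9e-03  7.0e-04 -1.0e+00] F along/lat/z -4.18568939254304 1.3071377544637945 2.2012334066434653 w 0.011783783770107505
to approach [-0.1855  0.0008  0.0044  0.      0.0013 -0.0002]
```

Call:
play_rows:
  series:
    - [[0.004, 0, 0, 0, 0, 0], [0.004, 0, 0, 0, 0, 0], [0.004, 0, 0, 0, 0, 0]]

```text
time_s: 12.38
tool_pos: [0.5199, -0.2316, 0.1258]
eef_rot: [0.994, -0.107, -0.003, -0.0]
ft_force: [-5.2, 1.1, 3.4]
width: 0.0119
grasp_force: 50.0
```

```bash
python3 rel.py
```

```text
t 12.3833 along mm 1.4983993538313902 lat(left) mm 0.14748726975546642 z 0.12584497063266775 yaw -12.341045803771605 toolz [-0.0054  0.001  -1.    ] F along/lat/z -5.341614868536268 -0.08885382206343695 3.3862201487135226 w 0.011904289157509332
to approach [-1.86e-01  7.00e-04  4.40e-03  1.00e-04  1.80e-03 -2.00e-04]
```

Call:
play_rows:
  series:
    - [[0.006, 0, 0, 0, 0, 0], [0.012, 0, 0, 0, 0, 0], [0.012, 0, 0, 0, 0, 0], [0.012, 0, 0, 0, 0, 0]]

```text
time_s: 12.72
tool_pos: [0.5202, -0.2318, 0.1256]
eef_rot: [0.994, -0.108, -0.005, -0.0]
ft_force: [-10.9, 3.4, 8.3]
width: 0.0117
grasp_force: 50.0
```

```bash
python3 rel.py
python3 - <<'E'
from h import *
c,s,I=snap("w5")
D=arm.grab_frame("side");cv2.imwrite("pics/side5.png",D)
a=cv2.resize(I[60:360,170:470],(600,600),interpolation=cv2.INTER_CUBIC)[:480,100:500]
b=cv2.resize(D[90:170,260:327],(400,480),interpolation=cv2.INTER_CUBIC)
cv2.imwrite("pics/c6.png",np.hstack([cv2.convertScaleAbs(a,alpha=1.8),cv2.convertScaleAbs(b,alpha=1.4)]))
E
```

```text
t 12.7167 along mm 1.7951898092294118 lat(left) mm 0.09133928140642888 z 0.12555673147020063 yaw -12.350646852091682 toolz [-0.0108  0.0019 -0.9999] F along/lat/z -11.391665123232602 0.9798603897315896 8.268332160333012 w 0.011728910117783625
to approach [-1.871e-01  5.000e-04  4.300e-03  1.000e-04  3.500e-03 -3.000e-04]
```

View pics/c6.png

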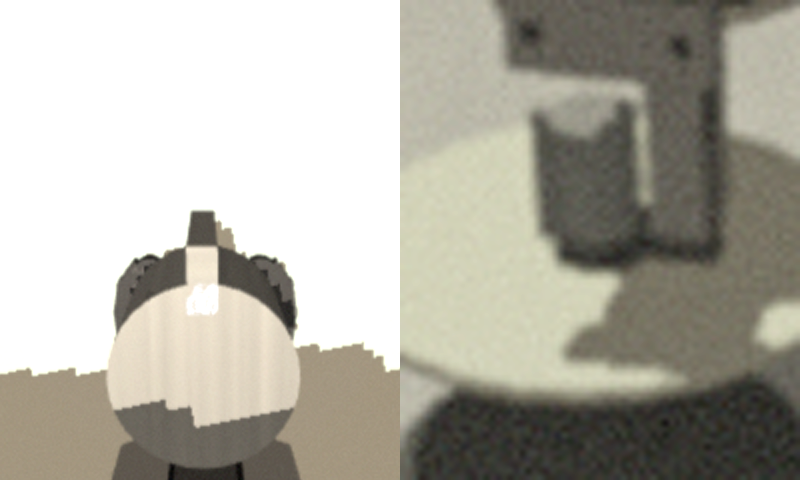

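The two tips straddle the rib symmetrically at (148,262) and (262,262), and the clip lies flat on the disc in the groove against a hard stop at 11 N. I'll relax the push, let go and retreat upwards.

Call:
play_rows:
  series:
    - [[-0.006, 0, -0.001, 0, 0, 0], [-0.013, 0, -0.001, 0, 0, 0], [-0.013, 0, -0.001, 0, 0, 0], [-0.013, 0, -0.001, 0, 0, 0]]

```text
time_s: 13.15
tool_pos: [0.5199, -0.2317, 0.1258]
eef_rot: [0.994, -0.108, -0.003, -0.0]
ft_force: [-5.5, 2.0, 0.9]
width: 0.0114
grasp_force: 50.0
```

```bash
python3 rel.py
```

```text
t 13.15 along mm 1.4927201819813607 lat(left) mm 0.07364790530507001 z 0.12582341019040083 yaw -12.344347623884966 toolz [-5.e-03  9.e-04 -1.e+00] F along/lat/z -5.824324244002718 0.7934789735735079 0.928670481727321 w 0.011379804725771048
to approach [-0.186   0.0004  0.0042  0.      0.0016 -0.0002]
```

Call:
play_rows:
  series:
    - [[0, 0, 0, 0, 0, 0], [0, 0, 0, 0, 0, 0], [0, 0, 0, 0, 0, 0], [0, 0, 0, 0, 0, 0], [0, 0, 0, 0, 0, 0], [0, 0, 0, 0, 0, 0]]
  gripper: -0.25

```text
time_s: 13.65
tool_pos: [0.5228, -0.2321, 0.1266]
eef_rot: [0.994, -0.107, 0.0, 0.0]
ft_force: [0.7, 0.1, -0.3]
width: 0.0352
grasp_force: 0.0
```

```bash
python3 rel.py
```

```text
t 13.65 along mm 4.416127928610822 lat(left) mm 0.25895104840068983 z 0.12662684619319137 yaw -12.325403130927194 toolz [ 9.e-04 -2.e-04 -1.e+00] F along/lat/z 0.691189427912416 0.2776390869149835 -0.2719855420990102 w 0.03516950922597386
to approach [-1.977e-01  1.100e-03  6.300e-03 -0.000e+00 -3.000e-04 -1.000e-04]
```

Call:
play_rows:
  series:
    - [[0, 0, -0.05, 0, 0, 0], [0, 0, -0.15, 0, 0, 0], [0, 0, -0.3, 0, 0, 0], [0, 0, -0.45, 0, 0, 0], [-0.1, 0, -0.6, 0, 0, 0], [-0.1, 0, -0.6, 0, 0, 0], [-0.1, 0, -0.6, 0, 0, 0], [-0.1, 0, -0.6, 0, 0, 0]]

```text
time_s: 14.32
tool_pos: [0.4977, -0.2269, 0.2763]
eef_rot: [0.994, -0.108, 0.0, 0.0]
ft_force: [-0.2, -0.4, -0.2]
width: 0.0347
grasp_force: 0.0
```

Run:
```python
from h import *
c,s,I=snap("w6");print(s["time_s"],s["tool_pos"],s["ft_force"])
D=arm.grab_frame("scene")
x,y=map(int,proj(c,[.54,-.235,.11]));print(x,y)
x=min(max(x,70),570);y=min(max(y,70),410)
a=cv2.resize(I[y-70:y+70,x-70:x+70],(400,400),interpolation=cv2.INTER_CUBIC)
b=cv2.resize(D[255:335,108:188],(400,400),interpolation=cv2.INTER_CUBIC)
cv2.imwrite("pics/c7.png",cv2.convertScaleAbs(np.hstack([a,b]),alpha=1.6))
```

```text
14.3167 [ 0.49773459 -0.22687976  0.276303  ] [-0.16358915 -0.37800746 -0.15145807]
320 164
```

View pics/c7.png

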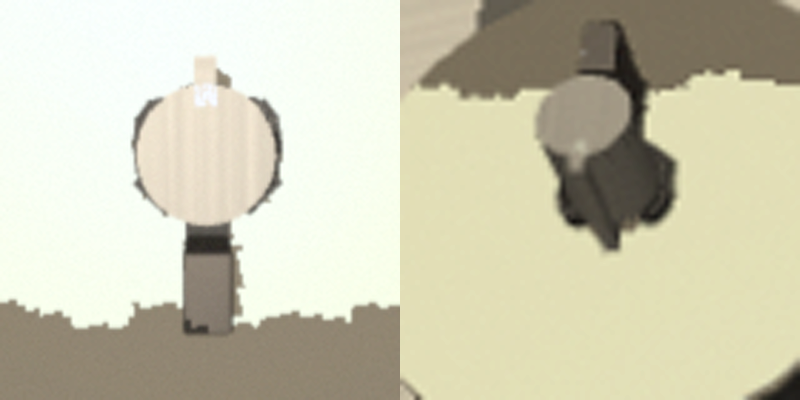

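The clip sits around the groove with both tips beside the rib and the tab directly opposite. A numeric check of the tab distance before handing in.

Run:
```python
from h import *
c,s=pickle.load(open("pics/w6.pkl","rb"))
t=onplane(c,(322.8,195.5),.139);a=onplane(c,(250+207*.35,94+155*.35),.147)
d=a-t;print(t,a,np.hypot(*d[:2]),np.degrees(np.arctan2(d[1],d[0])))
if abs(np.hypot(*d[:2])-.034)<.003: print(arm.close_job())
```

```text
[ 0.52133526 -0.2325506   0.139     ] [ 0.55338471 -0.23932954  0.147     ] 0.03275853016219969 -11.94289380770333
the job is handed in; nothing more can be done
None
```

The smaller clip is snapped into the spindle groove against a hard stop with its mouth straddling the rib; the highest push I read was about 11 N, it has been released, I moved nothing else, and the job is handed in at about 14.5 s.

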